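# Back the feed roller off one notch

### The arm

A 6-joint arm with a two-finger parallel gripper is mounted at the origin on a cart in front of the work surface, level with it; the furniture and walls round the work are solid. World frame = base frame: x ahead of the robot, y to its left, z up, the work surface at z = 0. Lengths are in mm, angles in rad, forces in N, time in s.
With the tool pointing down it reaches from about 275 to 750 mm from the base axis. Payload 10.2 kg.
Tool frame: the origin (TCP) lies at the very end of the fingers, on their centre line; the grasp point (between the pads) lies 19 mm behind it; z points along the fingers, y is the line along which they close (so a half turn about z gives the same grasp; the last joint's range is limited). The gripper opens to 85 mm and grips with 20 to 120 N. Pads are 22 mm wide; open, the fingers measure 114 mm over their backs; the gripper's body (76 mm by 85 mm) begins 54 mm behind the grasp point. The pads swing forward as they close: fully open they stand 13 mm farther back than shut.
Start: joints at [-1.326, 0.313, 1.498, -0, 1.331, -0.223], TCP at [236.724, -468.607, 231.294] pointing down, gripper open.
Joint ranges: [-2.94, 2.94], [-0.97, 2.17], [0.19, 2.56], [-1.23, 4.37], [0.02, 3.11], [-2.88, 2.88]. Speed limits (rad/s): [2.39, 2.39, 3.01, 3.14, 3.14, 3.14].

### API

Orientations are given as a unit quaternion [w, x, y, z].
In Python, from rig import telemetry, optics, ctrl gives the robot as it stands.
- The arm moves only by the tool servo_tool, never from a script. Its argument "deltas" is a list of rows, each a list of 3 entries, a list of its own where there are three numbers: the shift along the tool's x, y, z in units of 20 cm (1.0 is 20 cm), then the turn, a rotation vector about the tool's x, y, z in units of 90 degrees (1.0 is 90 degrees), then the opening, from 0 (shut) to 1 (fully open). A call has 1 to 8 rows; each row shifts and turns the commanded pose from where the row before left it, along the tool's axes as they then stand; what a row does not reach is not made up. A row lasts 1/10 s, in which the tool goes at most 50 mm and 8.59 degrees, less where a joint would pass 70% of its speed; a pose out of reach is approached as far as the arm can. A call with a number of a shift or a turn outside -1 to 1 is refused whole. A call with a gripper value outside its range is refused whole. The fingers move at their own pace and stop on an object; "squeeze" is the grip in N (left out, the last holds). Time passes only in rows, so rows that do not move let the fingers close. It gives the time, the measured TCP pose, the force, the opening and the grip force at its end, in the units of the state.
- telemetry.sense(): the state, without advancing time (a new reading comes with each control period).
- optics.capture(name): name is "side" or "top" or "wrist"; returns the picture (480x640x3 uint8, blue, green, red); there is no depth.
- optics.camera_model(name): a dict with "vfov" (degrees; the focal length in pixels is half the picture's height over the tangent of half this angle, whatever the lens; pixels are square), "cx", "cy" (the principal point, pixels), "dist" ([k1, k2, p1, p2, k3] as OpenCV has them; the pictures are not rectified), "R" (3x3) and "t" (3): a world point X has camera coordinates R X + t; the wrist camera has in their place "mount" (4x4, takes a point from camera to tool coordinates, whose origin is the TCP and whose axes are the flange's). Camera axes: x right, y down, z forward; pixel columns grow to the right and rows downward; lengths in mm; the calibration is good to about 2 mm. A picture is of the moment at which its call begins: read the wrist's pose just before it. camera_model takes no time and is no camera call.
- ctrl.finish_job(): hands the job in; it is judged then, once.
The state is a dict: "time_s": time; "joints": joint angles; "dq": joint speeds; "tau": joint torques, N m; "eef_pos": TCP position; "ee_rot": TCP orientation; "force": force on the tool from outside, world axes, zero at the start; "wrist_torque": the same for the moment, N m; "grip_width": opening from 0.0 (shut) to 1.0 (fully open); "grip_force": force on a finger pad.
Only numpy, scipy, OpenCV 4.12 (cv2) and the standard library are available. Lean on these libraries where they do the work, as an engineer would, in place of code of your own. Each camera call takes 0.05 s, during which the arm holds its last target. There are 200 camera calls.

### The job

The paper-feed roller stand was advanced one notch too far. With a closed fingertip, push the ball-ended lever over to the left to lift the pawl out of the toothed wheel, push a spoke of the wheel to turn it back (top of the wheel to the left, seen from the spoke side) by exactly one notch, then push the lever back to the right so that the pawl drops fully into its new notch. Only push, gently: grip and lift nothing, and leave the things standing round the stand where they are.

Things in the scene. Friction and masses are not known exactly. Their poses are not given: they have to be found in the camera images.
- feed_stand: Grey steel stand fixed to the desk: base plate 170 x 180 x 8 mm, two upright cheeks (the front one 13 to 21 mm behind the origin, 114 mm high), a black rubber roller between them. Origin on the desk under the axle, in the middle plane of the toothed wheel. Its -x runs along the axle to the spoke side (roughly towards the robot), +y is left seen from there (the robot's left), z up.
- wheel_top (a point): Point straight above the axle at the outer radius (44 mm) of the toothed steel wheel, 139 mm above the desk, in the wheel's middle plane (x = 0 of the stand). It does not turn with the wheel. The wheel is 12 mm thick and has 8 saw teeth, 45 degrees apart.
- axle (a point): Point on the axle, 95 mm above the desk, in the plane of the four spokes, 47 mm in front (-x) of the toothed wheel. Spokes: 10 mm round bars 90 degrees apart, each ending in a black 20 mm ball centred 72 mm from the axle. At the start the upper spoke leans 22.5 degrees (plus or minus 6) to the right (-y) of upright; one notch back it leans as much to the left.
- feed_wheel (a joint): Turn of wheel, spokes and roller, rad. Starts between -0.09 and 0.09 and falls as the wheel turns back (top to the stand's +y). One notch is 45 degrees = 0.785 rad: the new notch is at about -0.785. With the pawl seated the wheel has about 0.14 rad of play either way; with it lifted it turns with about 1.5 N on a spoke and stays where left.
- pawl (a joint): Swing of pawl and lever, rad: 0 = nose fully down in a notch (start), 0.65 = lifted, against its stop; the nose is clear of the teeth above 0.3. The lever is top-heavy: it is upright at about 0.2; beyond 0.3 it falls by itself to the lifted stop and stays, below 0.15 it falls back in unless the nose rests on a tooth. Less than 1 N at the ball moves it.
- pawl_pivot (a point): Axis of the pawl's pivot, parallel to the axle, in the plane of the toothed wheel: 67 mm left (+y) of the axle and 63 mm above the desk. Does not move on the stand.
- lever_ball (a point): Centre of the black 22 mm ball on top of the pawl's lever, a 9 mm round rod in the plane of the toothed wheel (x = 0 of the stand), 118 mm from the pivot. Pawl seated: 42 mm left (+y) of the axle, 178 mm above the desk, lever leaning 12 degrees to the right. Lifted: 117 mm left of the axle, 170 mm above the desk, leaning 25 degrees to the left.
- eraser: Block eraser in a sleeve, 22 x 52 x 13 mm, loose, in front of the stand. Origin at the centre of its underside. Leave alone.
- marker: Felt marker, 135 mm long, 17 mm thick, loose, in front of the stand. Origin at the centre of its underside. Leave alone.
- cap_loose: Black screw cap, 68 mm diameter, 20 mm high, loose, left of the stand. Origin at the centre of its underside. Leave alone.
- jar_brown: Open brown paint jar, 65 mm diameter, 84 mm high, loose, right of the stand. Origin at the centre of its underside. Leave alone.
- masking_tape: Roll of masking tape lying flat, 94 mm diameter, 25 mm high, loose, right of the stand. Origin at the centre of its underside. Leave alone.

How it is judged:
By the outcome, as a careful person would: the job done as asked, in the order asked, and still so for the second after the job is handed in, with the robot touching nothing.
It also fails if it takes over 69 s, if anything falls off the work surface, if the arm or the gripper's body presses on something with over 40 N, if the wrist force passes 120 N, or if a joint passes its speed limit or range.

## Working session

There is one attempt and no reset: what is moved stays moved. The work goes in short steps, Python scripts to look and compute and a tool call to move; the robot and the scene stay as the last step left them, time stands still between calls to the robot, and variables do not carry over. Pictures are saved under pics/ and viewed, at most 10 in all, crops included, and the job is handed in when it is done.

Besides the shell and the picture viewer there is one more tool, called after "Request:" as name([rows], argument=value, ...), one row to a line, values as JSON. servo_tool: Moves the arm, as the interface text tells. Its arguments: {"type":"object","properties":{"deltas":{"type":"array"},"squeeze":{"type":"number"}},"required":["deltas"]}

```bash
mkdir -p pics; ls
python3 - <<'E'
from rig import telemetry, optics, ctrl
import cv2,numpy as np
s=telemetry.sense();print({k:np.round(v,3).tolist() for k,v in s.items()})
for n in("side","top"):
    cv2.imwrite(f"pics/{n}0.png",optics.capture(n));print(n,optics.camera_model(n))
print(optics.camera_model("wrist"))
E
```

```text
pics
{'time_s': 0.0, 'joints': [-1.326, 0.313, 1.498, -0.0, 1.331, -0.223], 'dq': [-0.0, 0.0, 0.0, 0.002, -0.0, -0.002], 'tau': [0.0, -41.227, -25.974, -0.0, 0.004, 0.0], 'eef_pos': [236.663, -468.341, 230.726], 'ee_rot': [-0.001, 0.973, 0.232, -0.0], 'force': [-0.285, 0.45, -0.9], 'wrist_torque': [-0.011, 0.047, 0.042], 'grip_force': 0.0, 'grip_width': 0.999}
side {'vfov': 45.05662431912866, 'cx': 321.0780116811027, 'cy': 248.18054471413635, 'dist': array([0.05392004, 0.        , 0.        , 0.        , 0.        ]), 'R': array([[-0.88079898, -0.47337974, -0.01023621],
       [-0.30167637,  0.5777176 , -0.75844165],
       [ 0.36494454, -0.66494661, -0.65166056]]), 't': array([542.17206434, 211.35187221, 828.19667456])}
top {'vfov': 48.13754877036145, 'cx': 325.03693648291187, 'cy': 241.08067939274886, 'dist': array([-0.11280816,  0.        ,  0.        ,  0.        ,  0.        ]), 'R': array([[ 0.01487753, -0.99988692, -0.00219349],
       [-0.98502747, -0.01427954, -0.17180509],
       [ 0.17175434,  0.00471668, -0.98512852]]), 't': array([ 83.40005715, 575.21234666, 956.99143476])}
{'vfov': 70.83781759674149, 'cx': 314.53590841879185, 'cy': 236.79563592269417, 'dist': array([0.02036648, 0.        , 0.        , 0.        , 0.        ]), 'mount': array([[-4.32157081e-04, -9.56126809e-01, -2.92952793e-01,
         7.39880284e+01],
       [ 9.99999681e-01, -2.16387689e-04, -7.68939152e-04,
         1.15624274e-01],
       [ 6.71811960e-04, -2.92953032e-01,  9.56126597e-01,
        -1.42967406e+02],
       [ 0.00000000e+00,  0.00000000e+00,  0.00000000e+00,
         1.00000000e+00]])}
```

View pics/top0.png

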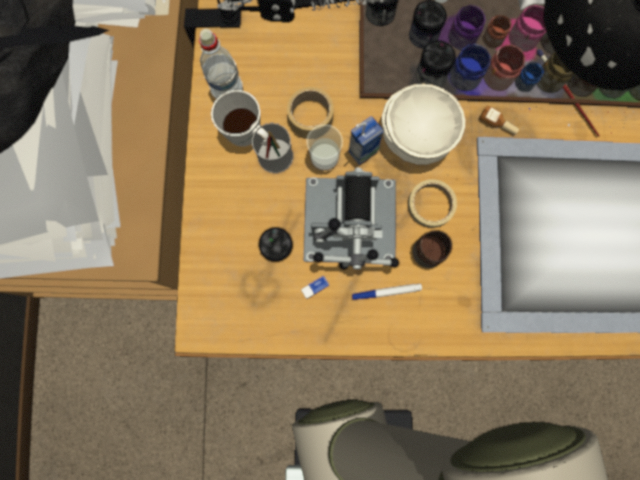

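View pics/side0.png

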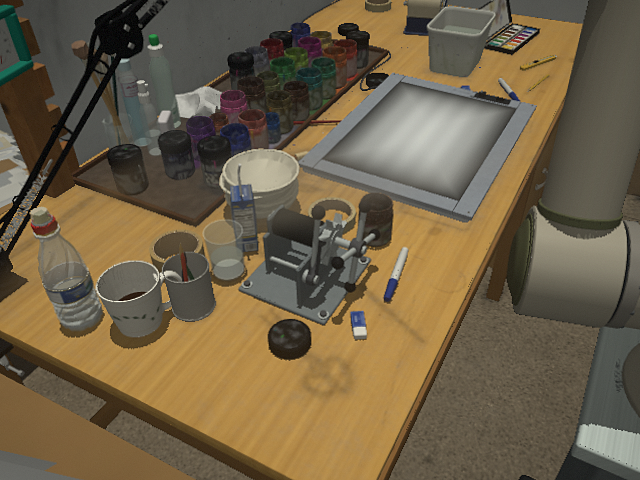

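The top view shows the base plate at about (304..397, 178..265), with the lever ball near (334,224). The side view shows the stand at about (245..390, 200..320). I'll zoom in on both.

```bash
cat > h.py <<'E'
import cv2,numpy as np
from rig import telemetry, optics, ctrl
from scipy.spatial.transform import Rotation as Ro
def cam(n,s=None):
    m=optics.camera_model(n);f=240/np.tan(np.radians(m["vfov"])/2)
    K=np.array([[f,0,m["cx"]],[0,f,m["cy"]],[0,0,1]])
    if "R" in m: R,t=m["R"],m["t"]
    else:
        q=s["ee_rot"];T=np.eye(4);T[:3,:3]=Ro.from_quat([q[1],q[2],q[3],q[0]]).as_matrix();T[:3,3]=s["eef_pos"]
        I=np.linalg.inv(T@m["mount"]);R,t=I[:3,:3],I[:3,3]
    return K,np.array(m["dist"]),R,np.array(t)
def ray(c,p):
    K,d,R,t=c;u=cv2.undistortPoints(np.array([[p]],float),K,d)[0,0]
    v=R.T@np.array([u[0],u[1],1]);return -R.T@t,v/np.linalg.norm(v)
def onz(c,p,z):
    o,v=ray(c,p);return o+v*(z-o[2])/v[2]
def tri(rs):
    A=0;b=0
    for o,v in rs: P=np.eye(3)-np.outer(v,v);A=A+P;b=b+P@o
    X=np.linalg.solve(A,b);return X,[np.linalg.norm((np.eye(3)-np.outer(v,v))@(X-o)) for o,v in rs]
def proj(c,X):
    K,d,R,t=c;return cv2.projectPoints(np.array([X],float).reshape(-1,1,3),cv2.Rodrigues(R)[0],t,K,d)[0][:,0]
E
python3 - <<'E'
from h import *
a=cv2.imread("pics/top0.png")[165:285,295:405];b=cv2.imread("pics/side0.png")[190:330,240:400]
a=cv2.resize(a,None,fx=3.4,fy=3.4,interpolation=2);b=cv2.resize(b,None,fx=2.5,fy=2.5,interpolation=2)
h=max(a.shape[0],b.shape[0]);o=np.zeros((h,a.shape[1]+b.shape[1],3),np.uint8);o[:a.shape[0],:a.shape[1]]=a;o[:b.shape[0],a.shape[1]:]=b
print(a.shape,b.shape);cv2.imwrite("pics/z0.png",o)
E
```

```text
(408, 374, 3) (350, 400, 3)
```

View pics/z0.png

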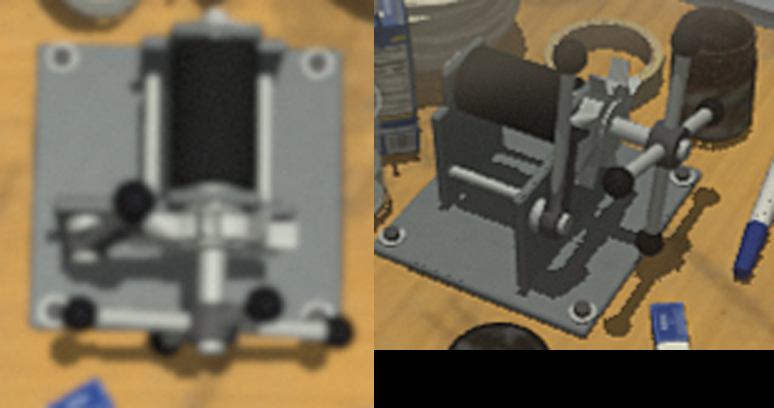

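The crop shows, in top-view pixels, the lever ball at (334.4,224.1) and the spoke balls at (372.6,254.4), (394.4,262.4) and (318.2,257.1). In side-view pixels they are at (318.8,212.4), (364.8,208), (374.8,234.4) and (337.6,263.2). Next I'll triangulate these.

Run:
```python
from h import *
T,S=cam("top"),cam("side")
P={}
for n,a,b in(("lever",(334.4,224.1),(318.8,212.4)),("up",(372.6,254.4),(364.8,208)),("right",(394.4,262.4),(374.8,234.4)),("left",(318.2,257.1),(337.6,263.2))):
    X,e=tri([ray(T,a),ray(S,b)]);P[n]=X;print(n,X.round(1),np.round(e,1))
for p in((306.8,179.1),(394.4,180.3),(304.4,260.9)): print(onz(T,p,8).round(1))
ax=(P["right"]+P["left"])/2;print("axle",ax.round(1),np.linalg.norm(P["right"]-P["left"]),np.linalg.norm(P["up"]-ax))
d=P["left"]-P["right"];print("yaw of y axis",np.degrees(np.arctan2(-d[0],d[1])))
c=onz(T,(306.8,179.1),8)-onz(T,(394.4,180.3),8);print(np.degrees(np.arctan2(-c[0],c[1])))
```

```text
lever [578.5  75.7 177.9] [1.7 1.7]
up [531.6  11.4 159.7] [1.9 1.9]
right [530.7 -35.8  72.1] [1.8 1.8]
left [532.5 102.5 115.3] [1.6 1.6]
[706.3 130.3   8. ]
[706.5 -44.7   8. ]
[541.6 131.5   8. ]
axle [531.6  33.3  93.7] 144.85095361859968 69.57341486201996
yaw of y axis -0.7204188264597197
0.07396766689328467
```

Request:
servo_tool([
  [[0,0,0],[0,0,0.0745],0],
  [[0,0,0],[0,0,0.0745],0],
  [[0,0,0],[0,0,0.0745],0],
  [[0,0,0],[0,0,0.0745],0],
  [[0,0,0],[0,0,0],0],
], squeeze=20)

```text
time_s: 0.6
eef_pos: [236.7, -468.5, 231.0]
ee_rot: [-0.0, 1.0, -0.001, -0.0]
force: [-0.3, -0.5, 0.6]
grip_width: 0.145
grip_force: 0.0
```

Request:
servo_tool([
  [[0.106,-0.157,0],[0,0,0],0],
  [[0.106,-0.157,0],[0,0,0],0],
  [[0.106,-0.157,0],[0,0,0],0],
  [[0.106,-0.157,0],[0,0,0],0],
  [[0.106,-0.157,0],[0,0,0],0],
  [[0.106,-0.157,0],[0,0,0],0],
  [[0.106,-0.157,0],[0,0,0],0],
  [[0.106,-0.157,0],[0,0,0],0],
])

```text
time_s: 1.4
eef_pos: [407.0, -216.0, 231.3]
ee_rot: [-0.0, 1.0, 0.002, -0.0]
force: [0.2, -0.4, -0.7]
grip_width: 0.0
grip_force: 0.0
```

Request:
servo_tool([
  [[0.106,-0.157,0],[0,0,0],0],
  [[0.106,-0.157,0],[0,0,0],0],
  [[0.106,-0.157,0],[0,0,0],0],
  [[0.106,-0.157,0],[0,0,0],0],
  [[0.106,-0.157,0],[0,0,0],0],
  [[0.106,-0.157,0],[0,0,0],0],
  [[0.106,-0.13,0],[0,0,0],0],
  [[0,0,0],[0,0,0],0],
])

```text
time_s: 2.2
eef_pos: [556.1, -0.3, 230.7]
ee_rot: [-0.0, 1.0, 0.003, -0.0]
force: [-0.3, -0.3, 0.2]
grip_width: 0.001
grip_force: 0.0
```

Run:
```python
from h import *
s=telemetry.sense();print(s["eef_pos"],s["ee_rot"],s["grip_width"])
a=optics.capture("wrist");cv2.imwrite("pics/w1.png",a);b=optics.capture("side");cv2.imwrite("pics/s1.png",b)
c=cam("wrist",s);print(proj(c,[[578.5,75.7,177.9],[531.6,11.4,160]]).round(0))
b=cv2.resize(b[130:330,240:440],(480,480),interpolation=2)
cv2.imwrite("pics/z1.png",np.hstack([cv2.resize(a,(320,240)).repeat(1,0),np.zeros((240,0,3),np.uint8)]) if 0 else np.hstack([np.vstack([cv2.resize(a,(320,240)),np.zeros((240,320,3),np.uint8)]),b]))
```

```text
[ 5.56085464e+02 -2.92273297e-01  2.30680529e+02] [-3.77259731e-04  9.99994278e-01  3.35951233e-03 -1.20681355e-04] 0.0009439523465847305
[[187. 223.]
 [297. 282.]]
```

View pics/z1.png

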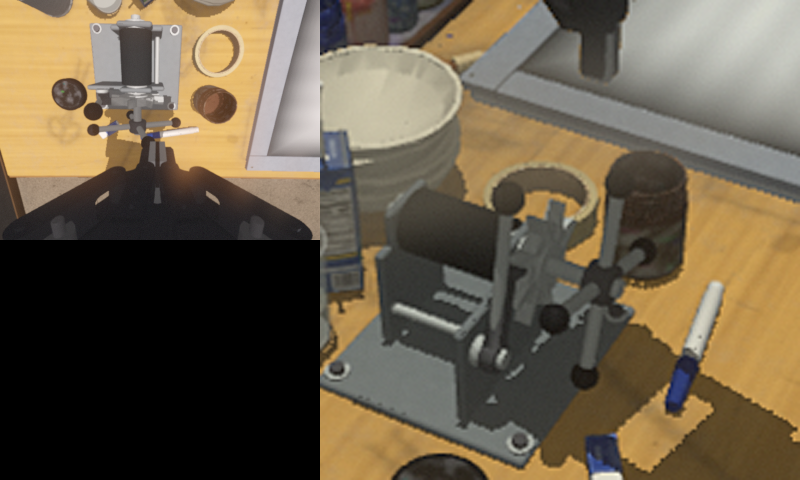

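The wrist view shows the lever ball at (186,222), and my estimate projects to (187,223), so they agree. Now I'll move to the right of the ball and lower the tip.

Request:
servo_tool([
  [[0.055,-0.09,0],[0,0,0],0],
  [[0.055,-0.09,0],[0,0,0],0],
  [[0,0,0.08],[0,0,0],0],
  [[0,0,0.08],[0,0,0],0],
  [[0,0,0.08],[0,0,0],0],
  [[0,0,0.08],[0,0,0],0],
  [[0,0,0],[0,0,0],0],
])

```text
time_s: 3.0
eef_pos: [575.6, 31.9, 165.5]
ee_rot: [-0.0, 1.0, -0.0, -0.002]
force: [0.2, 0.3, 0.3]
grip_width: 0.0
grip_force: 0.0
```

Request:
servo_tool([
  [[0.01,-0.04,0],[0,0,0],0],
  [[0,-0.04,0],[0,0,0],0],
  [[0,-0.04,0],[0,0,0],0],
  [[0,-0.04,0],[0,0,0],0],
  [[0,-0.04,0],[0,0,0],0],
  [[0,-0.04,0],[0,0,0],0],
  [[0,-0.04,0],[0,0,0],0],
  [[0,-0.04,0],[0,0,0],0],
])

```text
time_s: 3.8
eef_pos: [578.8, 97.6, 167.3]
ee_rot: [-0.0, 1.0, -0.0, -0.0]
force: [-0.2, -0.5, 0.4]
grip_width: 0.0
grip_force: 0.0
```

Request:
servo_tool([
  [[0,-0.03,0],[0,0,0],0],
  [[0,-0.03,0],[0,0,0],0],
  [[0,0,0],[0,0,0],0],
  [[0,0,0],[0,0,0],0],
  [[0,0,0],[0,0,0],0],
])

```text
time_s: 4.3
eef_pos: [578.9, 108.6, 167.3]
ee_rot: [0.0, 1.0, -0.0, 0.0]
force: [-0.4, -0.0, 0.6]
grip_width: -0.001
grip_force: 0.0
```

Run:
```python
from h import *
s=telemetry.sense();print(s["eef_pos"],s["force"])
a=optics.capture("side");cv2.imwrite("pics/s2.png",a)
print(proj(cam("side"),[[578.5,75.7,178],[578.5,150.5,170]]).round(0))
cv2.imwrite("pics/z2.png",cv2.resize(a[150:310,240:400],(560,560),interpolation=2))
```

```text
[578.93407591 108.62220235 167.30006884] [-0.36004967 -0.02191618  0.5774128 ]
[[318. 212.]
 [293. 245.]]
```

View pics/z2.png

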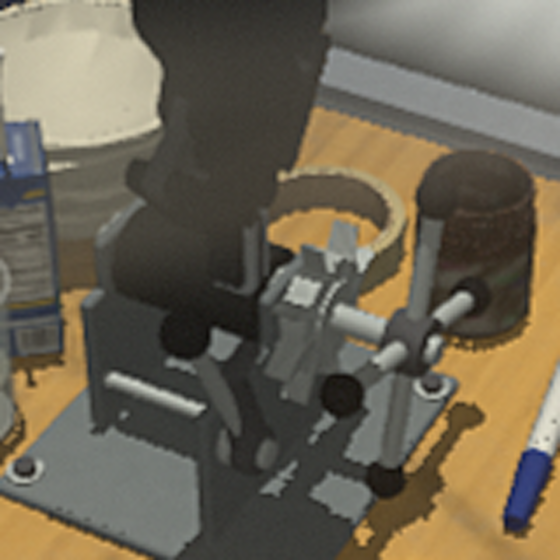

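The lever ball is at (293,245), which is where the lifted position projects. I'll go up and over to the right of the upper spoke.

Request:
servo_tool([
  [[0,0.02,-0.15],[0,0,0],0],
  [[0,0,-0.15],[0,0,0],0],
  [[-0.047,0.135,0],[0,0,0],0],
  [[-0.047,0.135,0],[0,0,0],0],
  [[-0.047,0.135,0],[0,0,0],0],
  [[-0.047,0.135,0],[0,0,0],0],
  [[-0.047,0.135,0],[0,0,0],0],
  [[0,0,0],[0,0,0],0],
])

```text
time_s: 5.15
eef_pos: [531.2, -32.8, 227.5]
ee_rot: [0.0, 1.0, -0.002, -0.0]
force: [0.0, 0.5, -0.5]
grip_width: 0.003
grip_force: 0.0
```

Request:
servo_tool([
  [[0,0,0.1],[0,0,0],0],
  [[0,0,0.1],[0,0,0],0],
  [[0,0,0.1],[0,0,0],0],
  [[0,0,0.1],[0,0,0],0],
  [[0,0,0],[0,0,0],0],
  [[0,0,0],[0,0,0],0],
])

```text
time_s: 5.75
eef_pos: [532.2, -29.9, 147.9]
ee_rot: [-0.0, 1.0, -0.0, 0.0]
force: [0.1, 0.2, 0.6]
grip_width: -0.001
grip_force: 0.0
```

Request:
servo_tool([
  [[0,-0.03,0],[0,0,0],0],
  [[0,-0.03,0],[0,0,0],0],
  [[0,-0.03,0],[0,0,0],0],
  [[0,-0.03,0],[0,0,0],0],
  [[0,-0.03,0],[0,0,0],0],
  [[0,-0.03,0],[0,0,0],0],
  [[0,-0.03,0],[0,0,0],0],
  [[0,-0.03,0],[0,0,0],0],
])

```text
time_s: 6.55
eef_pos: [531.9, 18.4, 147.3]
ee_rot: [-0.0, 1.0, -0.0, -0.0]
force: [0.7, -0.9, 0.1]
grip_width: -0.004
grip_force: 0.9
```

Request:
servo_tool([
  [[0,-0.02,0],[0,0,0],0],
  [[0,0,0],[0,0,0],0],
  [[0,0,0],[0,0,0],0],
])

```text
time_s: 6.85
eef_pos: [531.7, 22.1, 147.1]
ee_rot: [-0.0, 1.0, -0.0, -0.0]
force: [0.9, -0.2, 0.3]
grip_width: 0.002
grip_force: 0.0
```

Run:
```python
from h import *
s=telemetry.sense();print(s["eef_pos"],s["force"])
a=optics.capture("side");b=optics.capture("top");cv2.imwrite("pics/s3.png",a);cv2.imwrite("pics/t3.png",b)
cv2.imwrite("pics/z3.png",np.hstack([cv2.resize(b[225:275,300:400],(400,200),interpolation=2).repeat(1,0),np.zeros((200,0,3),np.uint8)]) if 0 else np.hstack([np.vstack([cv2.resize(b[225:275,300:400],(400,200),interpolation=2),np.zeros((200,400,3),np.uint8)]),cv2.resize(a[200:300,300:400],(400,400),interpolation=2)]))
```

```text
[531.68344648  22.11907967 147.0786237 ] [ 0.85884268 -0.21626423  0.30465768]
```

View pics/z3.png

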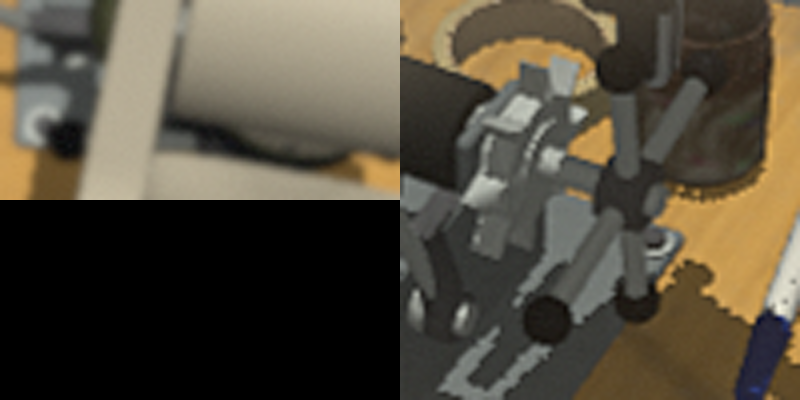

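The side crop shows the upper ball at (354.8,217) and the left ball at (336.8,280). I'll work out the angle by casting rays onto the spoke plane.

```bash
cat >> h.py <<'E'
def ang(up,left):
    S=cam("side");r=[]
    for p in(up,left):
        o,v=ray(S,p);r.append(o+v*(531.6-o[0])/v[0])
    u,l=r;d=u-l   # up ball minus left ball: direction at (-left 45deg)
    # lean left positive: up=(sin a,cos a), left=(cos a,-sin a)*72
    a=np.degrees(np.arctan2(d[2],-d[1]))
    return u.round(1),l.round(1),"lean left",round(45-a,1),"len",np.linalg.norm(d[1:]).round(1),"axle",((u+l)/2-np.array([0,(u-l)[2]/2,-(u-l)[1]/2])*1).round(1)
E
python3 - <<'E'
from h import *
print(ang((364.8,208),(337.6,263.2)));print(ang((354.8,217),(336.8,280)))
E
```

```text
(array([531.6,   6.7, 156.1]), array([531.6, 100.6, 113.7]), 'lean left', np.float64(20.7), 'len', np.float64(103.1), 'axle', array([531.6,  32.4,  88. ]))
(array([531.6,  43.5, 163.4]), array([531.6, 102.7,  80.1]), 'lean left', np.float64(-9.6), 'len', np.float64(102.2), 'axle', array([531.6,  31.5,  92.1]))
```

The measured lean is 9.6° left, and the finger geometry gives about 10°, so they agree. The target is 22.5°, which needs about 13 mm more.

Request:
servo_tool([
  [[0,-0.02,0],[0,0,0],0],
  [[0,-0.02,0],[0,0,0],0],
  [[0,-0.015,0],[0,0,0],0],
  [[0,-0.01,0],[0,0,0],0],
  [[0,0,0],[0,0,0],0],
  [[0,0,0],[0,0,0],0],
])

```text
time_s: 7.55
eef_pos: [531.9, 35.1, 147.4]
ee_rot: [-0.0, 1.0, -0.0, 0.0]
force: [0.6, 0.5, -0.7]
grip_width: 0.002
grip_force: 0.0
```

Run:
```python
from h import *
s=telemetry.sense();print(s["eef_pos"],s["force"])
a=optics.capture("side");cv2.imwrite("pics/s4.png",a)
cv2.imwrite("pics/z4.png",cv2.resize(a[190:310,270:410],(700,600),interpolation=2))
```

```text
[531.91796834  35.11383413 147.40022959] [ 0.58963773  0.46459856 -0.736519  ]
```

View pics/z4.png

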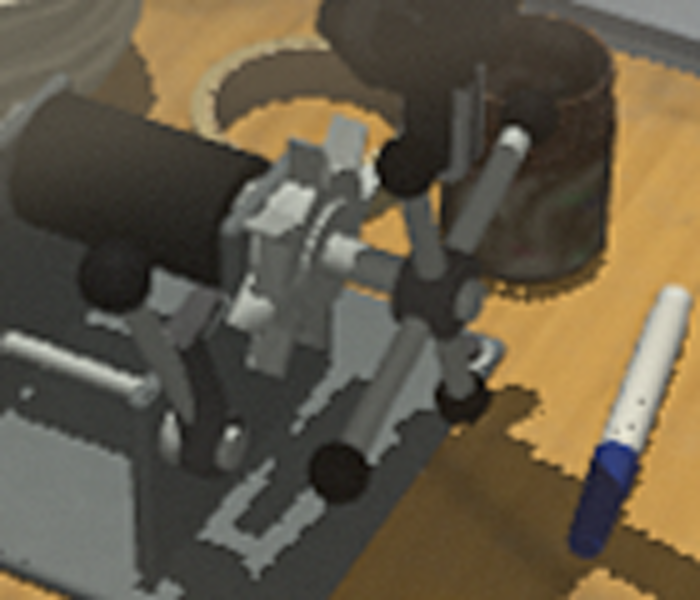

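The crop shows the upper ball at (351.2,223.2), left (337.6,284.4), right (375.6,212) and lower (362.4,269.6).

Run:
```python
from h import *
S=cam("side");P=[]
for p in((351.2,223.2),(337.6,284.4),(375.6,212),(362.4,269.6)):
    o,v=ray(S,p);P.append((o+v*(531.6-o[0])/v[0])[1:])
u,l,r,b=P;print(np.round(P,1),np.mean(P,0))
d=u-b;print(np.degrees(np.arctan2(d[0],d[1])),np.linalg.norm(d));d=l-r;print(np.degrees(np.arctan2(-d[1],d[0])),np.linalg.norm(d))
```

```text
[[ 55.9 159.9]
 [ 99.8  68. ]
 [-39.8 117. ]
 [  4.1  21.2]] [29.98783372 91.54883378]
20.491085179467248 148.03673136583095
19.374857682168678 147.88806566111325
```

Request:
servo_tool([
  [[0,-0.01,0],[0,0,0],0],
  [[0,0,0],[0,0,0],0],
  [[0,0,0],[0,0,0],0],
  [[0,0.05,0],[0,0,0],0],
  [[0,0.05,0],[0,0,0],0],
  [[0,0,-0.15],[0,0,0],0],
  [[0,0,-0.15],[0,0,0],0],
  [[0,0,-0.14],[0,0,0],0],
])

```text
time_s: 8.4
eef_pos: [531.8, 16.0, 236.7]
ee_rot: [-0.0, 1.0, -0.001, 0.0]
force: [0.2, 0.0, 0.7]
grip_width: -0.002
grip_force: 0.0
```

Request:
servo_tool([
  [[0.04,-0.15,0],[0,0,0],0],
  [[0.04,-0.15,0],[0,0,0],0],
  [[0.04,-0.15,0],[0,0,0],0],
  [[0.04,-0.15,0],[0,0,0],0],
  [[0.04,-0.15,0],[0,0,0],0],
  [[0.035,-0.16,0],[0,0,0],0],
  [[0,0,0],[0,0,0],0],
])

```text
time_s: 9.1
eef_pos: [579.2, 201.2, 234.8]
ee_rot: [-0.0, 1.0, 0.001, -0.0]
force: [0.2, -1.3, -0.4]
grip_width: 0.002
grip_force: 0.0
```

Request:
servo_tool([
  [[0,0,0.1],[0,0,0],0],
  [[0,0,0.1],[0,0,0],0],
  [[0,0,0.1],[0,0,0],0],
  [[0,0,0.06],[0,0,0],0],
  [[0,0,0],[0,0,0],0],
])

```text
time_s: 9.6
eef_pos: [578.5, 197.9, 161.9]
ee_rot: [0.0, 1.0, -0.001, -0.001]
force: [-0.1, 0.3, -0.5]
grip_width: -0.0
grip_force: 0.0
```

Request:
servo_tool([
  [[0,0.05,0],[0,0,0],0],
  [[0,0.05,0],[0,0,0],0],
  [[0,0.05,0],[0,0,0],0],
  [[0,0.05,0],[0,0,0],0],
  [[0,0.05,0],[0,0,0],0],
  [[0,0.05,0],[0,0,0],0],
  [[0,0.05,0],[0,0,0],0],
  [[0,0.05,0],[0,0,0],0],
])

```text
time_s: 10.4
eef_pos: [578.9, 117.9, 163.2]
ee_rot: [0.0, 1.0, -0.0, -0.0]
force: [-0.4, -1.6, -0.4]
grip_width: 0.0
grip_force: 0.0
```

Request:
servo_tool([
  [[0,0.03,0],[0,0,0],0],
  [[0,0.03,0],[0,0,0],0],
  [[0,0.02,0],[0,0,0],0],
  [[0,0,0],[0,0,0],0],
  [[0,0,0],[0,0,0],0],
])

```text
time_s: 10.9
eef_pos: [578.9, 103.1, 163.3]
ee_rot: [-0.0, 1.0, -0.0, -0.0]
force: [-0.1, 0.3, 0.5]
grip_width: -0.002
grip_force: 0.0
```

Run:
```python
from h import *
s=telemetry.sense();print(s["eef_pos"],s["force"])
a=optics.capture("side");cv2.imwrite("pics/s5.png",a)
cv2.imwrite("pics/z5.png",cv2.resize(a[190:310,270:410],(700,600),interpolation=2))
```

```text
[578.87083001 103.05777069 163.27159125] [-0.11909974  0.25817607  0.50185958]
```

View pics/z5.png

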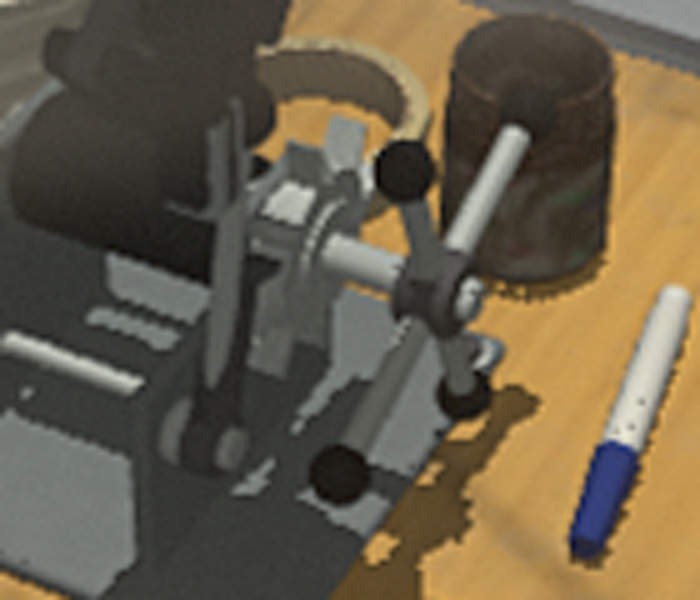

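The lever is over and the pawl looks down. I'll back off and compare the lever ball with its starting pixel.

Request:
servo_tool([
  [[0,-0.06,0],[0,0,0],0],
  [[0,-0.06,0],[0,0,0],0],
  [[0,0,-0.15],[0,0,0],0],
  [[0,0,-0.15],[0,0,0],0],
  [[0,0,-0.15],[0,0,0],0],
  [[0,0,-0.15],[0,0,0],0],
  [[0,0,0],[0,0,0],0],
])

```text
time_s: 11.65
eef_pos: [579.9, 128.2, 287.6]
ee_rot: [-0.0, 1.0, 0.0, 0.004]
force: [0.0, 0.3, 0.1]
grip_width: -0.005
grip_force: 0.0
```

Run:
```python
from h import *
s=telemetry.sense();print(s["eef_pos"],s["force"])
a=optics.capture("side");cv2.imwrite("pics/s6.png",a);b=cv2.imread("pics/side0.png")
f=lambda i:cv2.resize(i[190:310,280:380],(400,480),interpolation=2)
cv2.imwrite("pics/z6.png",np.hstack([f(b),f(a)]))
g=cv2.cvtColor(b,6)[203:222,309:329].astype(np.uint8);print(cv2.minMaxLoc(cv2.matchTemplate(cv2.cvtColor(a,6)[180:250,280:340],g,cv2.TM_CCOEFF_NORMED)),"expect",(29,23))
# seated lever vs 0.1 rad
print(proj(cam("side"),[[578.5,33.5+67+118*np.sin(x-.21),63+118*np.cos(x-.21)] for x in(0,.1,.2)]).round(1))
```

```text
[579.88261622 128.20024502 287.58471264] [0.04033831 0.25162223 0.0674865 ]
(-0.5116841197013855, 0.9814043045043945, (18, 16), (29, 23)) expect (29, 23)
[[317.7 211.9]
 [313.9 215.1]
 [310.1 219. ]]
```

View pics/z6.png

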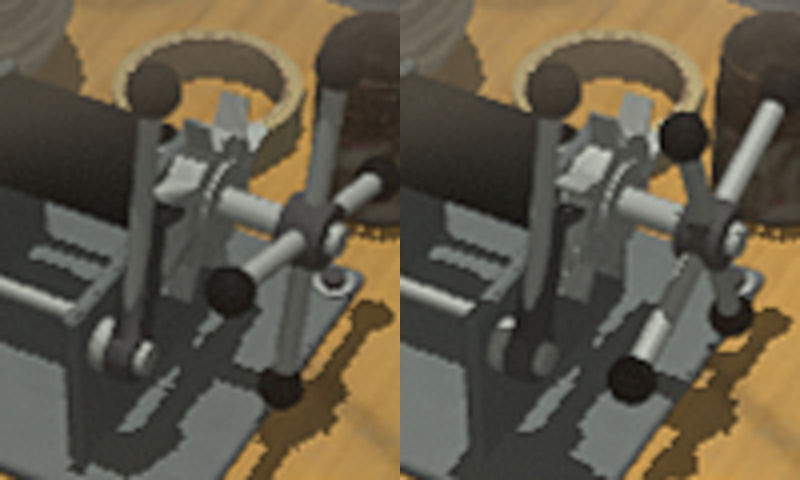

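The lever ball is back on its starting pixel (template match 0.98 at zero shift) and the wheel sits one notch back. The robot is clear of everything, so I'll hand in.

```bash
python3 -c "
from rig import ctrl
print(ctrl.finish_job())"
```

```text
the job is handed in; nothing more can be done
None
```

The job is handed in after about 12 s of robot time: I lifted the pawl, turned the wheel back one notch (about 40° on camera before a last 2 mm push) and pushed the lever back, and the side camera shows its ball at its seated starting position.

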